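# Hold a calibration target home under the nest's lip

### The arm

A 6-joint arm with a two-finger parallel gripper is mounted at the origin on a cart in front of the work surface, level with it; the furniture and walls round the work are solid. World frame = base frame: x ahead of the robot, y to its left, z up, the work surface at z = 0. Lengths are in mm, angles in rad, forces in N, time in s.
With the tool pointing down it reaches from about 350 to 1000 mm from the base axis. Payload 7.1 kg.
Tool frame: the origin (TCP) lies at the very end of the fingers, on their centre line; the grasp point (between the pads) lies 19 mm behind it; z points along the fingers, y is the direction in which the jaws open and shut (so a half turn about z gives the same grasp; the last joint's range is limited). The gripper opens to 85 mm and grips with 20 to 120 N. Pads are 22 mm wide; open, the fingers measure 114 mm over their backs; the gripper's body (76 mm by 85 mm) begins 54 mm behind the grasp point. The pads swing forward as they close: fully open they stand 13 mm farther back than shut.
Start: joints at [-1.35, 0.423, 1.63, -0, 1.089, -0.019], TCP at [148.462, -607.095, 231.319] pointing down, gripper open.
Joint ranges: [-3, 3], [-0.9, 2.11], [0.09, 2.58], [-1.31, 4.45], [0.11, 2.69], [-2.54, 2.54]. Speed limits (rad/s): [2.39, 2.39, 3.01, 3.14, 3.14, 3.14].

### API

Orientations are given as a unit quaternion [x, y, z, w].
In Python, from plant import r gives the robot as it stands. The module is installed in compiled form; this text tells all that it offers.
- The arm moves only by the tool jog_arm, never from a script. Its argument "increments" is a list of rows, each an object of numbers: "x", "y", "z": the shift along the tool's x, y, z in m; "turn": the turn about the tool's z in rad; "gripper": the opening, from 0 (shut) to 1 (fully open). In form: [{"x": .., "y": .., "z": .., "turn": .., "gripper": ..}, ...]. A call has exactly 5 rows; each row shifts and turns the pose as measured when the row begins, along the tool's axes as they then stand; what a row does not reach is not made up. A row lasts 1/12 s, in which the tool goes at most 41.7 mm and 7.16 degrees, less where a joint would pass 70% of its speed; a pose out of reach is approached as far as the arm can. A call is refused whole if a number of a shift passes 0.0417 or a number of a turn 0.125, either way. A call with a gripper value outside its range is refused whole. The fingers move at their own pace and stop on an object; "grip_force" is the grip in N (left out, the last holds). Time passes only in rows, so rows that do not move let the fingers close, or fill a call up. It gives the time, the measured TCP pose, the force and the opening at its end, in the units of the state.
- r.read_state(): the state, without advancing time (a new reading comes with each control period).
- r.camera(name): name is "scene" or "top" or "wrist"; returns a dict with "color" (420x560x3 uint8, red, green, blue), "camera_matrix" (3x3 intrinsics, pixels), "R" (3x3) and "t" (3): a world point X has camera coordinates R X + t. Camera axes: x right, y down, z forward; pixel columns grow to the right and rows downward; lengths in mm; the calibration is good to about 2 mm. A picture is of the moment at which its call begins. There is no depth.
- r.job_done(): hands the job in, once; it reports no verdict.
Trained networks look in the newest picture that a camera, given by its name, has taken for a name from the list of things; names that differ only in an ending like _2 or _b are one class to them, and where a whole thing is asked for, a point or a joint stands for the part that bears it (a point fixed in the world has none). Each returns a list of dicts, best first, with "confidence" (0 to 1); they miss things now and then, are a little off and sometimes report something else, mostly with a low value. They report only what shows in the picture. A call takes as long as a camera call. They do not tell look-alikes from the thing itself.
- r.spot_in(camera, name): "at" ([x, y, z] in mm, in world coordinates, good to about 4 mm: the middle of the surface that is visible of it).
The state is a dict: "time_s": time; "joint_pos": joint angles; "qd": joint speeds; "joint_torque": joint torques, N m; "tool_pos": TCP position; "tcp_rot": TCP orientation; "ft_force": force on the tool from outside, world axes, zero at the start; "torque": the same for the moment, N m; "width": finger opening in mm.
Only numpy, scipy, OpenCV 4.12 (cv2) and the standard library are available. Lean on these libraries where they do the work, as an engineer would, in place of code of your own. Each camera call takes 0.05 s, during which the arm holds its last target. There are 200 camera calls.

### The job

Pick up the calibration target (the small black plate with the white dotted face, lying loose in front; not the one at the far back corner) and lay it dots up on the narrow deck of the blue-footed nest, then slide it short edge first under the lip, pushing the hidden spring clip back until you feel it fully home against the stops, without forcing it. The clip pushes it out again, so finish with the gripper still holding it pressed home, flat and square, for the camera exposure. Leave the loupe, the lens cap and the brass weight where they are.

Things in the scene. Friction and masses are not known exactly. Their poses are not given: they have to be found in the camera images.
- calibration_target: Calibration target: flat black plate with a white dotted face, 45 x 60 mm and 9 mm thick (solid 8 mm), about 85 g, loose, lying dots up on the table. Origin: centre of its underside; x along its 45 mm width, y along its 60 mm length, z up out of the dots. Symmetric end for end. Grip it by its two long sides, across the 45 mm width.
- nest: Nest fixed to the table: blue foot plate 120 (x) x 100 (y) x 6 mm, on it an aluminium deck 34 mm wide (y), x -52 to +32 mm, top z = 20 mm; it is narrower than the target, so fingers may hang down beside it. Lip at the +x end. Origin: centre of the foot plate's underside; the target is pushed along +x (roughly away from the robot, yaw differs from run to run), z up.
- lip (a point): Middle of the lip's lower front edge: x = +22, z = 32 mm of the nest, 12 mm over the deck; axes as the nest's. The lip is 66 mm wide (y), its top 39.5 mm over the table with screws. A flared-up mouth 36 mm wide reaches 8 mm forward. Below it, cheeks 50 mm apart, flared to about 60 mm apart 6 mm in front of the lip, and two fixed stops 10 mm behind this point.
- home (a point): Point on the nest's deck, at x = +2, y = 0, z = +20 mm of the nest, axes as the nest's: here lies the centre of the target's underside (its origin) when it is fully home, its 60 mm length along x, its leading short edge against the stops and 10 mm of it under the lip.
- clip (a joint): Brass spring clip hidden under the lip between the stops, slides along the nest's +x: 0 = sprung out, 7 mm in front of the stops; about 0.007 (m) = target home against the stops. It pushes back with about 3.6 N at first touch and 8 N at home (600 N/m).
- loupe: Bystander: black eye loupe, 39 mm across, 36 mm tall, loose. Origin: centre of its underside.
- lens_cap: Bystander: black round lens cap, 62 mm across, 12 mm tall, loose. Origin: centre of its underside.
- weight: Bystander: brass knobbed weight, 26 mm across, 30 mm tall, loose. Origin: centre of its underside.
Mind the look-alikes: they are no part of the job. There is more than one size of the calibration_target; the job needs the largest.

How it is judged (in metres and radians):
On the way, in this order (a step that is already met when the one before it is completed fails the run):
1. the target is picked up off the table by the fingers (height (world z) of calibration_target above 0.015 m and contact force between the fingers and calibration_target above 1 N), for 0.1 s.
2. the target lies flat and square on the deck with its leading edge under the lip (x of calibration_target in the frame of home above -0.009 m and z of calibration_target in the frame of home between -0.003 and 0.0045 m and angle between the y axis of calibration_target and the x axis of home, either way round below 0.12 rad and angle between calibration_target's own z axis and vertical below 0.12 rad and y of calibration_target in the frame of home between -0.006 and 0.006 m), for 0.1 s.
At the end, for the whole second after the job is handed in: Gripper still pressing the target (over 1.5 N), which rests at home: within 2 mm of the stops, 4 mm sideways, -2 to +3.5 mm of deck height, dots up, level and square within 0.08 rad; the clip pushed back over 5 mm and pressing on it with over 4 N (x of calibration_target in the frame of home between -0.002 and 0.003 m and y of calibration_target in the frame of home between -0.004 and 0.004 m and z of calibration_target in the frame of home between -0.002 and 0.0035 m and angle between the y axis of calibration_target and the x axis of home, either way round below 0.08 rad and angle between calibration_target's own z axis and vertical below 0.08 rad and value of joint clip above 0.005 m and contact force between calibration_target and clip above 4 N and contact force between the fingers and calibration_target above 1.5 N and linear speed of calibration_target below 0.01 m/s); the arm keeps its last pose, push and grip.
It fails at once if the black eye loupe is shifted more than 20 mm (distance of loupe from where it was at the start of the episode above 0.02 m).
It fails at once if the black lens cap is shifted more than 20 mm (distance of lens_cap from where it was at the start of the episode above 0.02 m).
It fails at once if the brass weight is shifted more than 20 mm (distance of weight from where it was at the start of the episode above 0.02 m).
It fails at once if the target is forced against the nest with more than 60 N (contact force between calibration_target and nest above 60 N).
It also fails if it takes over 45 s, if anything falls off the work surface, if the arm or the gripper's body presses on something with over 40 N, if the wrist force passes 120 N, or if a joint passes its speed limit or range.

## Working session

There is one attempt and no reset: what is moved stays moved. The work goes in short steps, Python scripts to look and compute and a tool call to move; the robot and the scene stay as the last step left them, time stands still between calls to the robot, and variables do not carry over. Pictures are saved under pics/ and viewed, about 8 in all and at most 12, crops included, and the job is handed in when it is done.

Besides the shell and the picture viewer there is one more tool, called after "Call:" by a JSON object that holds its "name" and its "arguments", one argument or row to a line. jog_arm: Moves the arm, as the interface text tells. Its arguments: {"type":"object","properties":{"increments":{"type":"array","items":{"type":"object","properties":{"x":{"type":"number"},"y":{"type":"number"},"z":{"type":"number"},"turn":{"type":"number"},"gripper":{"type":"number"}}}},"grip_force":{"type":"number"}},"required":["increments"]}

```bash
mkdir -p pics
cat > h.py <<'E'
import numpy as np, cv2
from plant import r
def shot(n,f=None):
    c=r.camera(n)
    if f: cv2.imwrite('pics/'+f,c['color'][:,:,::-1])
    return c
def pix(c,X):
    p=c['camera_matrix']@(c['R']@np.array(X,float)+np.ravel(c['t'])); return p[:2]/p[2]
def at(c,uv,z):
    R=np.array(c['R']);t=np.ravel(c['t']);d=R.T@np.linalg.solve(c['camera_matrix'],[uv[0],uv[1],1.]);o=-R.T@t
    return o+d*(z-o[2])/d[2]
E
python3 - <<'E'
from h import *
a=shot('top','top.png');b=shot('scene','scene.png')
cv2.imwrite('pics/both.png',cv2.resize(np.hstack([a['color'],b['color']])[:,:,::-1],(800,300)))
for n in ['calibration_target','nest','lip','loupe','lens_cap','weight']:
  for cam in ['top','scene']:
    print(n,cam,[(np.round(d['at']),round(d['confidence'],2)) for d in r.spot_in(cam,n)])
s=r.read_state();print(s)
E
```

```text
calibration_target top [(array([ 591., -180.,   10.]), 0.84), (array([ 704., -167.,    2.]), 0.78), (array([581., -81.,  -0.]), 0.53)]
calibration_target scene [(array([ 590., -180.,   14.]), 0.76), (array([581., -80.,   7.]), 0.69)]
nest top [(array([584., 118.,  10.]), 0.93)]
nest scene [(array([579., 128.,   8.]), 0.89)]
lip top [(array([586., 114.,   6.]), 0.79)]
lip scene [(array([582., 131.,   6.]), 0.65), (array([ 461., -130.,   30.]), 0.44)]
loupe top [(array([ 467., -144.,   33.]), 0.57)]
loupe scene [(array([ 458., -132.,   30.]), 0.72)]
lens_cap top [(array([ 553., -307.,    9.]), 0.9)]
lens_cap scene []
weight top [(array([474., 207.,  24.]), 0.48)]
weight scene [(array([472., 219.,  23.]), 0.54)]
{'time_s': 0.7, 'joint_pos': array([-1.35001664e+00,  4.23026294e-01,  1.62985834e+00,  7.50939148e-06,
        1.08857604e+00, -1.90382693e-02]), 'qd': array([ 0.00049022,  0.00029354,  0.00064726, -0.00113631,  0.00049989,
        0.0008723 ]), 'joint_torque': array([ 1.40438155e-03, -5.57179070e+01, -2.82098168e+01, -5.10094435e-05,
        6.06193043e-04,  1.17015006e-06]), 'tool_pos': array([ 148.46210348, -607.13368848,  231.38152299]), 'tcp_rot': array([9.92819734e-01, 1.19620111e-01, 9.95509295e-06, 6.53212894e-05]), 'ft_force': array([-0.19639806,  0.46479063,  0.23297053]), 'torque': array([ 0.03497749,  0.01470223, -0.00265283]), 'width': 85.30381101120157}
```

View pics/top.png

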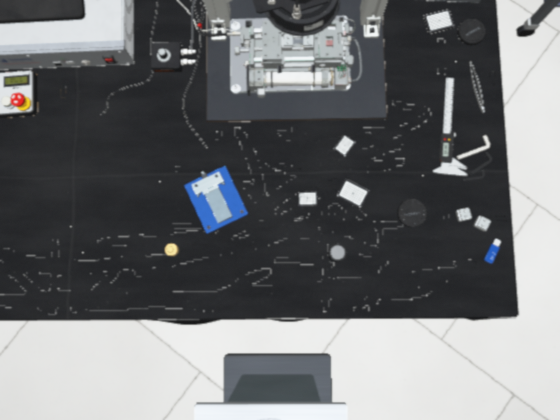

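Plate candidates in the top view: (353,193), (308,199), (345,146), and (440,20) at the back corner. (353,193) looks largest. I'll measure them and confirm with an enlarged crop.

Run:
```python
from h import *
a=shot('top');im=a['color']
g=im.min(2)
m=(g>110).astype(np.uint8); m=cv2.morphologyEx(m,cv2.MORPH_CLOSE,np.ones((3,3)))
def rect(mask,z,name):
  cs,_=cv2.findContours(mask,cv2.RETR_EXTERNAL,cv2.CHAIN_APPROX_NONE)
  for c in cs:
    if cv2.contourArea(c)<60: continue
    x,y=c[:,0].mean(0)
    if not(180<x<480 and (130<y<270 or y<40)): continue
    W=np.array([at(a,p,z)[:2] for p in c[:,0]],np.float32)
    q=cv2.minAreaRect(W);print(name,np.round([x,y]),np.round(q[0],1),np.round(q[1],1),round(q[2],1))
rect(m,9,'white')
hsv=cv2.cvtColor(im,cv2.COLOR_RGB2HSV)
b=cv2.inRange(hsv,(100,120,60),(130,255,255));b=cv2.morphologyEx(b,cv2.MORPH_CLOSE,np.ones((25,25)));rect(b,6,'blue')
o=im[125:255,160:420][:,:,::-1]
cv2.imwrite('pics/crop.png',cv2.resize(o,None,fx=3,fy=3,interpolation=cv2.INTER_CUBIC))
```

```text
white [337. 252.] [ 465.7 -148.4] [27.9 30.2] 88.7
white [464. 214.] [ 545.9 -422.2] [26.2 29.7] 13.5
white [307. 198.] [584.3 -85.7] [37.2 26.6] 89.4
white [352. 193.] [ 594.6 -183.8] [55.3 38.9] 62.3
white [212. 194.] [593.  121.8] [119.6  70.9] 26.4
white [446. 149.] [ 689.5 -391.2] [10.9 29.8] 87.0
white [344. 145.] [ 702.6 -168.9] [28.3 38.4] 54.4
white [464. 158.] [ 662.8 -433.4] [ 52.1 144.8] 32.2
white [439.  20.] [ 993.6 -391.9] [39.  53.9] 14.3
white [374.  15.] [1002.6 -239.5] [49. 99.] 76.8
blue [215. 199.] [584.7 116.7] [124. 105.] 25.4
```

View pics/crop.png

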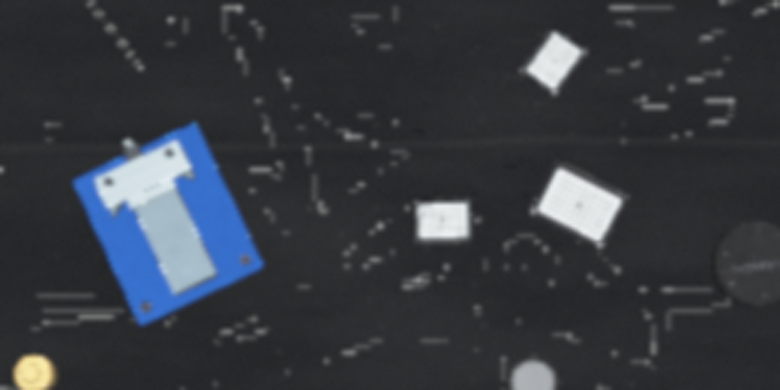

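The largest loose plate is at top px (352,193), white face 55x39 mm. The other two are about 38x27 mm, and (439,20) is the excluded back-corner one. The nest is at px (215,199), with its lip toward the upper left and yaw about 25.4°. I'm approaching the target now.

```bash
cat >> h.py <<'E'
def rows(x,y,z,th,n=5,step=.040,tw=.12,g=None):
    "rows toward TCP x,y,z (mm) with tool-x heading th (deg)"
    s=r.read_state();p=np.array(s['tool_pos']);q=s['tcp_rot']
    h=2*np.arctan2(q[1],q[0]); T=np.array([x,y,z],float)
    print('at',np.round(p,1),'h',round(np.degrees(h),2),'w',round(s['width'],1),'F',np.round(s['ft_force'],1),'t',s['time_s'])
    for i in range(n):
        d=T-p;L=np.linalg.norm(d);d*=min(1,step*1000/max(L,1e-9))
        X=np.array([np.cos(h),np.sin(h)]);Y=np.array([np.sin(h),-np.cos(h)])
        e=(np.radians(th)-h+np.pi)%(2*np.pi)-np.pi; e=np.clip(e,-tw,tw)
        print('{"x":%.4f,"y":%.4f,"z":%.4f,"turn":%.3f},'%(d[:2]@X/1e3,d[:2]@Y/1e3,-d[2]/1e3,-e))
        p=p+d;h+=e
E
python3 -c "
from h import *
rows(594,-184,170,62.3,15)"
```

```text
at [ 148.4 -607.1  231.3] h 13.74 w 85.2 F [-0.6  1.1  0.1] t 0.75
{"x":0.0345,"y":-0.0198,"z":0.0040,"turn":-0.120},
{"x":0.0367,"y":-0.0155,"z":0.0040,"turn":-0.120},
{"x":0.0383,"y":-0.0110,"z":0.0040,"turn":-0.120},
{"x":0.0393,"y":-0.0063,"z":0.0040,"turn":-0.120},
{"x":0.0398,"y":-0.0016,"z":0.0040,"turn":-0.120},
{"x":0.0397,"y":0.0032,"z":0.0040,"turn":-0.120},
{"x":0.0390,"y":0.0079,"z":0.0040,"turn":-0.120},
{"x":0.0378,"y":0.0125,"z":0.0040,"turn":-0.008},
{"x":0.0377,"y":0.0128,"z":0.0040,"turn":-0.000},
{"x":0.0377,"y":0.0128,"z":0.0040,"turn":-0.000},
{"x":0.0377,"y":0.0128,"z":0.0040,"turn":-0.000},
{"x":0.0377,"y":0.0128,"z":0.0040,"turn":-0.000},
{"x":0.0377,"y":0.0128,"z":0.0040,"turn":-0.000},
{"x":0.0377,"y":0.0128,"z":0.0040,"turn":-0.000},
{"x":0.0377,"y":0.0128,"z":0.0040,"turn":-0.000},
```

Call:
{"name": "jog_arm", "arguments": {
  "increments": [
    {"x": 0.0345,"y": -0.02,"z": 0.004,"turn": -0.12,"gripper": 1},
    {"x": 0.0367,"y": -0.0155,"z": 0.004,"turn": -0.12,"gripper": 1},
    {"x": 0.038,"y": -0.011,"z": 0.004,"turn": -0.12,"gripper": 1},
    {"x": 0.039,"y": -0.006,"z": 0.004,"turn": -0.12,"gripper": 1},
    {"x": 0.04,"y": -0.0016,"z": 0.004,"turn": -0.12,"gripper": 1}
  ]
}}

```text
time_s: 1.17
tool_pos: [291.5, -472.2, 211.6]
tcp_rot: [0.911, 0.413, -0.001, 0.004]
ft_force: [0.8, -0.5, 0.2]
width: 85.2
```

Call:
{"name": "jog_arm", "arguments": {
  "increments": [
    {"x": 0.04,"y": 0.003,"z": 0.004,"turn": -0.12,"gripper": 1},
    {"x": 0.039,"y": 0.008,"z": 0.004,"turn": -0.12,"gripper": 1},
    {"x": 0.0378,"y": 0.0125,"z": 0.004,"turn": -0.01,"gripper": 1},
    {"x": 0.0377,"y": 0.0128,"z": 0.004,"turn": 0,"gripper": 1},
    {"x": 0.0377,"y": 0.0128,"z": 0.004,"turn": 0,"gripper": 1}
  ]
}}

```text
time_s: 1.58
tool_pos: [438.3, -325.1, 191.0]
tcp_rot: [0.847, 0.531, -0.001, 0.005]
ft_force: [0.5, -0.8, -0.2]
width: 85.5
```

```bash
python3 -c "
from h import *
rows(594,-184,170,62.3,8)"
```

```text
at [ 438.3 -325.1  191. ] h 64.14 w 85.5 F [ 0.5 -0.8 -0.2] t 1.5833
{"x":0.0369,"y":0.0149,"z":0.0040,"turn":0.032},
{"x":0.0374,"y":0.0137,"z":0.0040,"turn":-0.000},
{"x":0.0374,"y":0.0137,"z":0.0040,"turn":-0.000},
{"x":0.0374,"y":0.0137,"z":0.0040,"turn":-0.000},
{"x":0.0374,"y":0.0137,"z":0.0040,"turn":-0.000},
{"x":0.0105,"y":0.0038,"z":0.0011,"turn":-0.000},
{"x":0.0000,"y":0.0000,"z":-0.0000,"turn":-0.000},
{"x":0.0000,"y":0.0000,"z":-0.0000,"turn":-0.000},
```

Call:
{"name": "jog_arm", "arguments": {
  "increments": [
    {"x": 0.037,"y": 0.015,"z": 0.004,"turn": 0.03,"gripper": 1},
    {"x": 0.0374,"y": 0.0137,"z": 0.004,"turn": 0,"gripper": 1},
    {"x": 0.0374,"y": 0.0137,"z": 0.004,"turn": 0,"gripper": 1},
    {"x": 0.0374,"y": 0.0137,"z": 0.004,"turn": 0,"gripper": 1},
    {"x": 0.0374,"y": 0.0137,"z": 0.004,"turn": 0,"gripper": 1}
  ]
}}

```text
time_s: 2.0
tool_pos: [590.8, -184.3, 170.5]
tcp_rot: [0.855, 0.518, -0.001, 0.006]
ft_force: [0.8, 0.3, 0.2]
width: 85.5
```

Call:
{"name": "jog_arm", "arguments": {
  "increments": [
    {"x": 0.012,"y": 0.004,"z": 0.002,"turn": 0,"gripper": 0.7},
    {"x": 0,"y": 0,"z": 0,"turn": 0,"gripper": 0.7},
    {"x": 0,"y": 0,"z": 0,"turn": 0,"gripper": 0.7},
    {"x": 0,"y": 0,"z": 0,"turn": 0,"gripper": 0.7},
    {"x": 0,"y": 0,"z": 0,"turn": 0,"gripper": 0.7}
  ]
}}

```text
time_s: 2.42
tool_pos: [603.8, -170.2, 167.4]
tcp_rot: [0.853, 0.521, -0.0, 0.006]
ft_force: [0.1, 0.8, -0.2]
width: 59.9
```

Run:
```python
from h import *
rows(594,-184,170,62.3,1)
a=shot('wrist','w1.png')
print(pix(a,[594,-184,9]),r.spot_in('wrist','calibration_target'))
m=(a['color'].min(2)>110).astype(np.uint8);m=cv2.morphologyEx(m,cv2.MORPH_CLOSE,np.ones((9,9)))
for c in cv2.findContours(m,0,1)[0]:
    if cv2.contourArea(c)>1500:
        W=np.array([at(a,p,9)[:2] for p in c[:,0]],np.float32);q=cv2.minAreaRect(W);print(c[:,0].mean(0),q)
```

```text
at [ 603.8 -170.2  167.4] h 62.81 w 59.9 F [ 0.1  0.8 -0.2] t 2.4167
{"x":-0.0168,"y":-0.0025,"z":-0.0026,"turn":0.009},
[268.8906778  207.22226913] [{'at': [585.7, -81.0, 3.0], 'confidence': 0.88}, {'at': [703.1, -170.8, 3.5], 'confidence': 0.77}, {'at': [596.7, -178.0, 8.7], 'confidence': 0.67}]
[ 16.19730942 308.43049327] ((309.7638244628906, -171.9619140625), (126.49285125732422, 58.15705871582031), 49.87684631347656)
[268.19047619 205.30735931] ((595.040771484375, -184.62344360351562), (63.4738883972168, 48.2159538269043), 58.50128173828125)
[527.59821429  43.65178571] ((852.7509155273438, -158.88348388671875), (94.3821029663086, 64.46758270263672), 76.63980102539062)
```

View pics/w1.png

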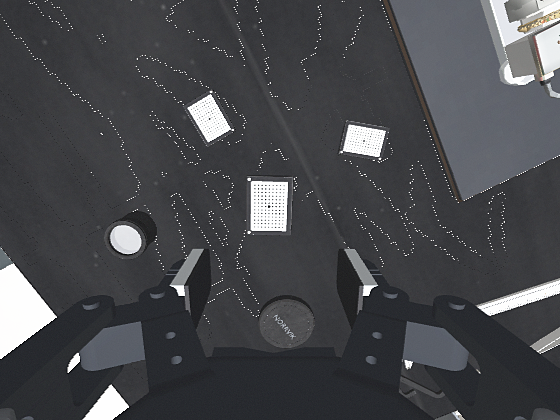

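The wrist view shows the target at px (269,206), with its long axis nearly along the image vertical, and the two small plates behind. The fingers are at (190,280) and (360,280). I'll refine the outline.

Run:
```python
from h import *
a=cv2.imread('pics/w1.png');im=a.min(2)
c0=shot('wrist')
m=np.zeros(im.shape,np.uint8);m[160:250,230:310]=(im[160:250,230:310]>110)*1
m=cv2.morphologyEx(m,cv2.MORPH_CLOSE,np.ones((5,5)));m=cv2.morphologyEx(m,cv2.MORPH_OPEN,np.ones((9,9)))
c=max(cv2.findContours(m,0,1)[0],key=cv2.contourArea)
W=np.array([at(c0,p,9)[:2] for p in c[:,0]],np.float32);q=cv2.minAreaRect(W);print(q)
x,y=q[0]
th=q[2] if q[1][0]>q[1][1] else q[2]-90
o=-8  # grip behind centre along the length, toward tool -x
t=np.radians(th); rows(x+o*np.cos(t),y+o*np.sin(t),60,th,5)
```

```text
((598.3016357421875, -183.0157470703125), (54.295806884765625, 43.312225341796875), 61.67982482910156)
at [ 604.  -170.4  167.6] h 62.77 w 59.9 F [-1.2  0.2  0.1] t 2.5667
{"x":-0.0079,"y":0.0002,"z":0.0392,"turn":0.019},
{"x":-0.0079,"y":0.0003,"z":0.0392,"turn":-0.000},
{"x":-0.0059,"y":0.0003,"z":0.0292,"turn":-0.000},
{"x":0.0000,"y":0.0000,"z":-0.0000,"turn":-0.000},
{"x":0.0000,"y":0.0000,"z":-0.0000,"turn":-0.000},
```

Call:
{"name": "jog_arm", "arguments": {
  "increments": [
    {"x": -0.008,"y": 0,"z": 0.039,"turn": 0.019,"gripper": 0.7},
    {"x": -0.008,"y": 0.0003,"z": 0.039,"turn": 0,"gripper": 0.7},
    {"x": -0.006,"y": 0.0003,"z": 0.029,"turn": 0,"gripper": 0.7},
    {"x": 0,"y": 0,"z": 0,"turn": 0,"gripper": 0.7},
    {"x": 0,"y": 0,"z": 0,"turn": 0,"gripper": 0.7}
  ]
}}

```text
time_s: 2.98
tool_pos: [596.3, -197.0, 62.5]
tcp_rot: [0.86, 0.51, 0.003, 0.01]
ft_force: [0.3, -0.3, 0.6]
width: 59.8
```

Run:
```python
from h import *
a=shot('wrist','w2.png')
t=np.radians(61.7);x,y=597.5,-183.3
print(pix(a,[x,y,9]))
rows(x-8*np.cos(t),y-8*np.sin(t),15,61.7,2)
```

```text
[262.59091899 207.44073333]
at [ 596.  -196.9   62.6] h 61.3 w 59.9 F [-0.2  0.2 -0.1] t 3.0333
{"x":0.0039,"y":-0.0042,"z":0.0396,"turn":-0.007},
{"x":0.0008,"y":-0.0009,"z":0.0080,"turn":-0.000},
```

View pics/w2.png

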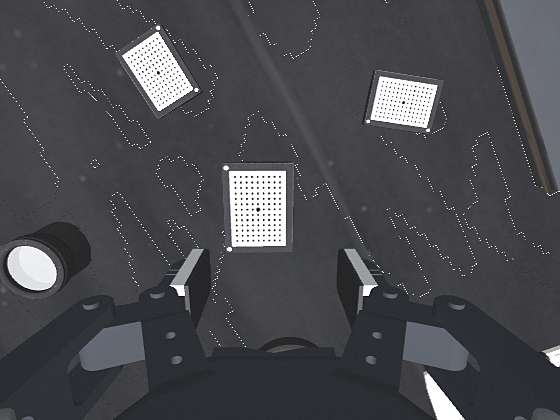

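The plate's centre dot is at px (258,209), and its corners are near (228,168), (286,169), (288,249) and (230,248).

Run:
```python
from h import *
a=shot('wrist');g=a['color'].min(2)
m=np.zeros(g.shape,np.uint8);m[155:265,215:300]=g[155:265,215:300]>130
m=cv2.morphologyEx(m,cv2.MORPH_CLOSE,np.ones((7,7)));m=cv2.morphologyEx(m,cv2.MORPH_OPEN,np.ones((15,15)))
c=max(cv2.findContours(m,0,1)[0],key=cv2.contourArea)
W=np.array([at(a,p,9)[:2] for p in c[:,0]],np.float32);q=cv2.minAreaRect(W);print(q, at(a,(258,209),9))
x,y=q[0];th=q[2] if q[1][0]>q[1][1] else q[2]-90;t=np.radians(th)
rows(x-8*np.cos(t),y-8*np.sin(t),12,th,3)
```

```text
((594.0711669921875, -183.13003540039062), (49.67934036254883, 35.52345657348633), 61.38985824584961) [ 594.06032966 -182.62663758    9.        ]
at [ 596.9 -196.7   63.6] h 61.33 w 59.8 F [0.  0.8 0.6] t 3.0833
{"x":0.0020,"y":-0.0068,"z":0.0394,"turn":-0.001},
{"x":0.0006,"y":-0.0021,"z":0.0122,"turn":-0.000},
{"x":0.0000,"y":0.0000,"z":-0.0000,"turn":-0.000},
```

Call:
{"name": "jog_arm", "arguments": {
  "increments": [
    {"x": 0.0026,"y": -0.0088,"z": 0.01,"turn": 0,"gripper": 0.7},
    {"x": 0,"y": 0,"z": 0.02,"turn": 0,"gripper": 0.7},
    {"x": 0,"y": 0,"z": 0.015,"turn": 0,"gripper": 0.7},
    {"x": 0,"y": 0,"z": 0.004,"turn": 0,"gripper": 0.7},
    {"x": 0,"y": 0,"z": 0,"turn": 0,"gripper": 0.7}
  ]
}}

```text
time_s: 3.5
tool_pos: [598.8, -192.5, 23.3]
tcp_rot: [0.86, 0.51, 0.009, 0.017]
ft_force: [0.1, 0.3, 0.1]
width: 59.9
```

Run:
```python
from h import *
t=np.radians(61.4)
rows(594.1-8*np.cos(t),-183-8*np.sin(t),0,61.4,1,.02)
```

```text
at [ 598.8 -192.5   23.3] h 61.34 w 59.9 F [0.1 0.3 0.1] t 3.5
{"x":-0.0016,"y":-0.0070,"z":0.0187,"turn":-0.001},
```

Call:
{"name": "jog_arm", "arguments": {
  "increments": [
    {"x": -0.0015,"y": -0.007,"z": 0,"turn": 0,"gripper": 0.7},
    {"x": 0,"y": 0,"z": 0,"turn": 0,"gripper": 0.7},
    {"x": 0,"y": 0,"z": 0,"turn": 0,"gripper": 0.7},
    {"x": 0,"y": 0,"z": 0,"turn": 0,"gripper": 0.7},
    {"x": 0,"y": 0,"z": 0,"turn": 0,"gripper": 0.7}
  ]
}}

```text
time_s: 3.92
tool_pos: [593.6, -190.7, 26.9]
tcp_rot: [0.86, 0.51, 0.011, 0.019]
ft_force: [-0.1, 0.6, -0.0]
width: 59.9
```

```bash
cat >> h.py <<'E'
from scipy.spatial.transform import Rotation as Ro
def tilt():
    R=Ro.from_quat(r.read_state()['tcp_rot']).as_matrix(); print('tool z in tool-x/y (mrad): x up',np.round(1e3*R[2,0],1),'y up',np.round(1e3*R[2,1],1))
E
python3 - <<'E'
from h import *
t=np.radians(61.4)
rows(594.1-8*np.cos(t),-183-8*np.sin(t),0,61.4,1,.02);tilt();print(r.read_state()['qd'].round(3))
E
```

```text
at [ 593.6 -190.7   26.9] h 61.36 w 59.9 F [-0.1  0.6 -0. ] t 3.9167
{"x":-0.0007,"y":-0.0024,"z":0.0198,"turn":-0.001},
tool z in tool-x/y (mrad): x up -0.3 y up 42.9
[-0.001 -0.011  0.001 -0.001  0.002  0.   ]
```

Call:
{"name": "jog_arm", "arguments": {
  "increments": [
    {"x": -0.0007,"y": -0.0035,"z": 0.012,"turn": 0,"gripper": 0.68},
    {"x": 0,"y": 0,"z": 0.011,"turn": 0,"gripper": 0.68},
    {"x": 0,"y": 0,"z": 0.005,"turn": 0,"gripper": 0.68},
    {"x": 0,"y": 0,"z": 0.001,"turn": 0,"gripper": 0.68},
    {"x": 0,"y": 0,"z": 0.001,"turn": 0,"gripper": 0.68}
  ]
}}

```text
time_s: 4.33
tool_pos: [592.2, -190.6, -3.5]
tcp_rot: [0.86, 0.51, 0.011, 0.019]
ft_force: [-8.7, 2.0, 40.1]
width: 58.3
```

Run:
```python
from h import *
t=np.radians(61.4)
rows(594.1-8*np.cos(t),-183-8*np.sin(t),0,61.4,1,.02);tilt()
shot('wrist','w3.png')
```

```text
at [ 592.2 -190.6   -3.5] h 61.34 w 58.3 F [-8.7  2.  40.1] t 4.3333
{"x":-0.0004,"y":-0.0020,"z":-0.0035,"turn":-0.001},
tool z in tool-x/y (mrad): x up 0.1 y up 44.3
```

View pics/w3.png

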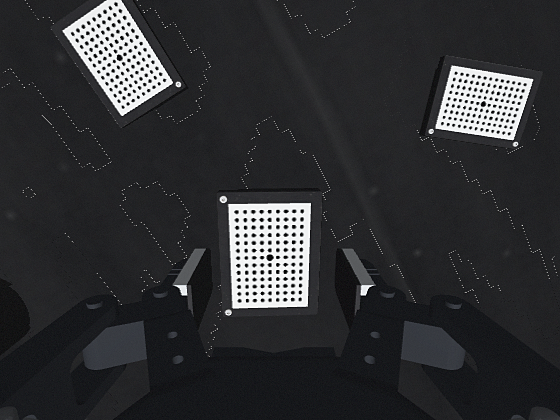

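The plate lies between the fingers at px (270,257), and the tips are on the table with 40 N, so I'll back off a little before closing.

Call:
{"name": "jog_arm", "arguments": {
  "increments": [
    {"x": 0,"y": 0,"z": -0.004,"turn": 0,"gripper": 0.66},
    {"x": 0,"y": 0,"z": 0,"turn": 0,"gripper": 0.4},
    {"x": 0,"y": 0,"z": 0,"turn": 0,"gripper": 0.4},
    {"x": 0,"y": 0,"z": 0,"turn": 0,"gripper": 0.4},
    {"x": 0,"y": 0,"z": 0,"turn": 0,"gripper": 0.4}
  ],
  "grip_force": 50
}}

```text
time_s: 4.8
tool_pos: [591.8, -190.4, 1.0]
tcp_rot: [0.86, 0.51, 0.011, 0.018]
ft_force: [-2.0, 0.4, 7.3]
width: 43.1
```

Run:
```python
from h import *
rows(592,-190,80,61.4,1,.02);tilt()
```

```text
at [ 591.8 -190.4    1. ] h 61.36 w 43.1 F [-2.   0.4  7.3] t 4.8
{"x":0.0001,"y":0.0000,"z":-0.0200,"turn":-0.001},
tool z in tool-x/y (mrad): x up -0.3 y up 42.8
```

Call:
{"name": "jog_arm", "arguments": {
  "increments": [
    {"x": 0,"y": 0,"z": -0.015,"turn": 0,"gripper": 0.4},
    {"x": 0,"y": 0,"z": -0.02,"turn": 0,"gripper": 0.4},
    {"x": 0,"y": 0,"z": -0.03,"turn": 0,"gripper": 0.4},
    {"x": 0,"y": 0,"z": -0.03,"turn": 0,"gripper": 0.4},
    {"x": 0,"y": 0,"z": -0.02,"turn": 0,"gripper": 0.4}
  ]
}}

```text
time_s: 5.22
tool_pos: [582.2, -186.3, 109.7]
tcp_rot: [0.86, 0.51, 0.005, 0.012]
ft_force: [0.9, -0.0, -1.1]
width: 42.8
```

Run:
```python
from h import *
rows(540,95,110,25.4,10);tilt()
```

```text
at [ 582.2 -186.3  109.7] h 61.36 w 42.8 F [ 0.9 -0.  -1.1] t 5.2167
{"x":0.0319,"y":-0.0242,"z":-0.0000,"turn":0.120},
{"x":0.0288,"y":-0.0278,"z":-0.0000,"turn":0.120},
{"x":0.0252,"y":-0.0310,"z":-0.0000,"turn":0.120},
{"x":0.0213,"y":-0.0338,"z":-0.0000,"turn":0.120},
{"x":0.0171,"y":-0.0362,"z":-0.0000,"turn":0.120},
{"x":0.0127,"y":-0.0379,"z":-0.0000,"turn":0.028},
{"x":0.0116,"y":-0.0383,"z":-0.0000,"turn":-0.000},
{"x":0.0013,"y":-0.0043,"z":-0.0000,"turn":-0.000},
{"x":0.0000,"y":0.0000,"z":-0.0000,"turn":-0.000},
{"x":0.0000,"y":0.0000,"z":-0.0000,"turn":-0.000},
tool z in tool-x/y (mrad): x up -3.2 y up 26.2
```

Call:
{"name": "jog_arm", "arguments": {
  "increments": [
    {"x": 0.032,"y": -0.024,"z": 0,"turn": 0.12,"gripper": 0.4},
    {"x": 0.029,"y": -0.028,"z": 0,"turn": 0.12,"gripper": 0.4},
    {"x": 0.025,"y": -0.031,"z": 0,"turn": 0.12,"gripper": 0.4},
    {"x": 0.0213,"y": -0.034,"z": 0,"turn": 0.12,"gripper": 0.4},
    {"x": 0.017,"y": -0.036,"z": 0,"turn": 0.12,"gripper": 0.4}
  ]
}}

```text
time_s: 5.63
tool_pos: [558.7, 0.4, 109.2]
tcp_rot: [0.972, 0.236, 0.014, 0.014]
ft_force: [0.5, -0.5, -1.0]
width: 43.0
```

Run:
```python
from h import *
rows(540,95,110,25.4,6);tilt()
```

```text
at [5.587e+02 4.000e-01 1.092e+02] h 27.26 w 43.0 F [ 0.5 -0.5 -1. ] t 5.6333
{"x":0.0111,"y":-0.0384,"z":-0.0003,"turn":0.032},
{"x":0.0098,"y":-0.0388,"z":-0.0003,"turn":-0.000},
{"x":0.0040,"y":-0.0159,"z":-0.0001,"turn":-0.000},
{"x":0.0000,"y":0.0000,"z":-0.0000,"turn":-0.000},
{"x":0.0000,"y":0.0000,"z":-0.0000,"turn":-0.000},
{"x":0.0000,"y":0.0000,"z":-0.0000,"turn":-0.000},
tool z in tool-x/y (mrad): x up 20.7 y up 33.3
```

Call:
{"name": "jog_arm", "arguments": {
  "increments": [
    {"x": 0.011,"y": -0.0384,"z": -0.01,"turn": 0.03,"gripper": 0.4},
    {"x": 0.01,"y": -0.039,"z": -0.01,"turn": 0,"gripper": 0.4},
    {"x": 0.004,"y": -0.016,"z": 0,"turn": 0,"gripper": 0.4},
    {"x": 0,"y": 0,"z": 0,"turn": 0,"gripper": 0.4},
    {"x": 0,"y": 0,"z": 0,"turn": 0,"gripper": 0.4}
  ]
}}

```text
time_s: 6.05
tool_pos: [535.3, 104.6, 123.0]
tcp_rot: [0.975, 0.22, 0.012, 0.013]
ft_force: [1.6, -0.2, 0.2]
width: 43.0
```

Run:
```python
from h import *
rows(540,95,110,25.4,1);tilt()
a=shot('wrist','w4.png')
import pickle;pickle.dump({k:np.array(v) for k,v in a.items()},open('w4.pkl','wb'))
hsv=cv2.cvtColor(a['color'],cv2.COLOR_RGB2HSV)
print(r.spot_in('wrist','nest')[:1],r.spot_in('wrist','lip')[:1])
```

```text
at [535.3 104.6 123. ] h 25.45 w 43.0 F [ 1.6 -0.2  0.2] t 6.05
{"x":0.0001,"y":0.0106,"z":0.0130,"turn":0.001},
tool z in tool-x/y (mrad): x up 17.3 y up 29.8
[{'at': [593.6, 121.5, 5.5], 'confidence': 0.83}] [{'at': [598.4, 127.6, 6.5], 'confidence': 0.75}]
```

View pics/w4.png

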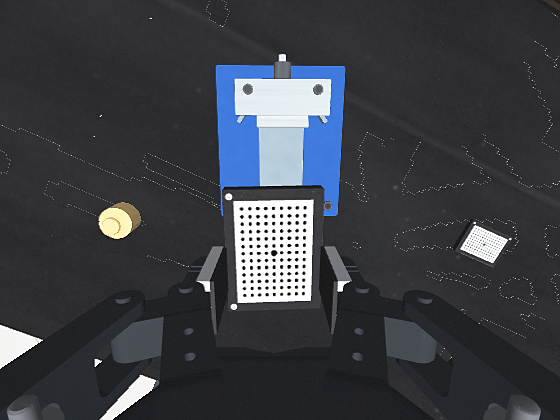

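The held plate is centred at px (274,253). The nest is ahead: foot edges near columns 217 and 345, lip at rows 79–116, deck edges near columns 258 and 303. I'll fit the nest pose and the in-hand pose.

Run:
```python
from h import *
import pickle
from scipy.optimize import least_squares
a=pickle.load(open('w4.pkl','rb'));im=a['color'];hsv=cv2.cvtColor(im,cv2.COLOR_RGB2HSV)
b=cv2.inRange(hsv,(100,120,60),(130,255,255))>0
L=[];Rr=[];T=[];D1=[];D2=[]
for v in range(80,180,4):
    c=np.flatnonzero(b[v]); L.append((c[0]-.5,v)); Rr.append((c[-1]+.5,v))
for v in range(135,180,4):
    c=np.flatnonzero(~b[v,225:335])+225; c=c[(c>250)&(c<312)]; D1.append((c[0]-.5,v));D2.append((c[-1]+.5,v))
for u in list(range(222,265,4))+list(range(300,342,4)):
    T.append((u,np.flatnonzero(b[:130,u])[0]-.5))
def res(p):
    x,y,t=p;e=[]
    for pts,z,k,val in ((L,6,1,50),(Rr,6,1,-50),(T,6,0,60),(D1,20,1,17),(D2,20,1,-17)):
        for q in pts:
            w=at(a,q,z)[:2]-[x,y];e.append((w@[[np.cos(t),np.sin(t)],[-np.sin(t),np.cos(t)]][k])-val)
    return np.array(e)
f=least_squares(res,[585,117,np.radians(25.4)],loss='soft_l1');N=f.x;print('nest',N[:2],np.degrees(N[2]))
rs=f.fun*0+res(N);i=0
for n,p in (('L',L),('R',Rr),('T',T),('D1',D1),('D2',D2)): print(n,rs[i:i+len(p)].mean().round(2),rs[i:i+len(p)].std().round(2));i+=len(p)
g=im.min(2);m=np.zeros(g.shape,np.uint8);m[190:320,222:325]=g[190:320,222:325]>130
m=cv2.morphologyEx(m,cv2.MORPH_CLOSE,np.ones((9,9)));m=cv2.morphologyEx(m,cv2.MORPH_OPEN,np.ones((25,25)))
c=max(cv2.findContours(m,0,1)[0],key=cv2.contourArea)
for z in (125,131):
    W=np.array([at(a,p,z)[:2] for p in c[:,0]],np.float32);q=cv2.minAreaRect(W);print('plate',z,q)
    d=np.array(q[0])-N[:2];t=N[2];print(' in nest',d@[np.cos(t),np.sin(t)],d@[-np.sin(t),np.cos(t)],' dot',at(a,(274,253),z)[:2])
    d=np.array([535.3,104.6])-N[:2];print(' tcp in nest',d@[np.cos(t),np.sin(t)],d@[-np.sin(t),np.cos(t)])
```

```text
nest [583.56721371 117.41338437] 25.2931868633143
L -0.33 0.22
R 0.37 0.22
T 0.0 0.19
D1 -0.07 0.09
D2 -0.0 0.24
plate 125 ((540.7870483398438, 106.74922943115234), (51.45277404785156, 36.53847885131836), 25.856529235839844)
 in nest -43.23523867920191 8.636022563674073  dot [540.75616923 106.43473904]
 tcp in nest -49.11452117340238 9.03717588212215
plate 131 ((542.9382934570312, 107.98127746582031), (49.26093673706055, 34.981971740722656), 25.856531143188477)
 in nest -40.76383324138578 8.830838055576324  dot [542.90871088 107.68017636]
 tcp in nest -49.11452117340238 9.03717588212215
```

Call:
{"name": "jog_arm", "arguments": {
  "increments": [
    {"x": 0.01,"y": 0.006,"z": 0.0,"turn": 0.005,"gripper": 0.4},
    {"x": 0.006,"y": 0,"z": 0.025,"turn": 0,"gripper": 0.4},
    {"x": 0,"y": 0,"z": 0.025,"turn": 0,"gripper": 0.4},
    {"x": 0,"y": 0,"z": 0.02,"turn": 0,"gripper": 0.4},
    {"x": 0,"y": 0,"z": 0,"turn": 0,"gripper": 0.4}
  ]
}}

```text
time_s: 6.62
tool_pos: [562.8, 96.5, 52.5]
tcp_rot: [0.977, 0.212, 0.015, 0.013]
ft_force: [-1.1, 0.2, -0.9]
width: 43.0
```

```bash
cat >> h.py <<'E'
NT=np.radians(25.3)
def nest():
    s=r.read_state();d=np.array(s['tool_pos'])[:2]-[583.6,117.4]
    q=s['tcp_rot'];C,S=np.cos(NT),np.sin(NT);F=s['ft_force']
    print('tcp in nest x,y,z',np.round([d@[C,S],d@[-S,C],s['tool_pos'][2]],1),'dyaw deg',round(np.degrees(2*np.arctan2(q[1],q[0])-NT),2),'F nest',np.round([F[0]*C+F[1]*S,-F[0]*S+F[1]*C,F[2]],1),'w',round(s['width'],1),'t',s['time_s']);tilt()
E
python3 - <<'E'
from h import *
nest()
E
```

```text
tcp in nest x,y,z [-27.7 -10.   52.5] dyaw deg -0.87 F nest [-0.9  0.6 -0.9] w 43.0 t 6.6167
tool z in tool-x/y (mrad): x up 24.2 y up 32.2
```

Call:
{"name": "jog_arm", "arguments": {
  "increments": [
    {"x": -0.002,"y": -0.008,"z": 0.0,"turn": -0.006,"gripper": 0.4},
    {"x": -0.002,"y": -0.007,"z": 0.008,"turn": 0,"gripper": 0.4},
    {"x": 0,"y": 0,"z": 0.008,"turn": 0,"gripper": 0.4},
    {"x": 0,"y": 0,"z": 0.006,"turn": 0,"gripper": 0.4},
    {"x": 0,"y": 0,"z": 0,"turn": 0,"gripper": 0.4}
  ]
}}

```text
time_s: 7.03
tool_pos: [556.0, 106.7, 30.0]
tcp_rot: [0.977, 0.212, 0.017, 0.013]
ft_force: [-0.5, 0.4, -0.7]
width: 43.1
```

Run:
```python
from h import *
nest()
```

```text
tcp in nest x,y,z [-29.5   2.1  30. ] dyaw deg -0.76 F nest [-0.3  0.6 -0.7] w 43.1 t 7.0333
tool z in tool-x/y (mrad): x up 26.5 y up 33.3
```

Call:
{"name": "jog_arm", "arguments": {
  "increments": [
    {"x": 0,"y": 0.0005,"z": 0.005,"turn": 0,"gripper": 0.4},
    {"x": -0.001,"y": 0,"z": 0.004,"turn": 0,"gripper": 0.4},
    {"x": 0,"y": 0,"z": 0.002,"turn": 0,"gripper": 0.4},
    {"x": 0,"y": 0,"z": 0.001,"turn": 0,"gripper": 0.4},
    {"x": 0,"y": 0,"z": 0.0005,"turn": 0,"gripper": 0.4}
  ]
}}

```text
time_s: 7.45
tool_pos: [556.9, 106.2, 21.4]
tcp_rot: [0.977, 0.213, 0.018, 0.014]
ft_force: [-1.4, -0.7, 2.7]
width: 43.3
```

Run:
```python
from h import *
nest()
a=shot('wrist','w5.png')
t=NT
for X in ([22,33,39.5],[22,-33,39.5]):
    print(X,pix(a,[583.6+X[0]*np.cos(t)-X[1]*np.sin(t),117.4+X[0]*np.sin(t)+X[1]*np.cos(t),X[2]]))
g=a['color'].min(2);m=np.zeros(g.shape,np.uint8);m[180:325,215:330]=g[180:325,215:330]>130
m=cv2.morphologyEx(m,cv2.MORPH_CLOSE,np.ones((9,9)));m=cv2.morphologyEx(m,cv2.MORPH_OPEN,np.ones((25,25)))
c=max(cv2.findContours(m,0,1)[0],key=cv2.contourArea)
W=np.array([at(a,p,29)[:2] for p in c[:,0]],np.float32);q=cv2.minAreaRect(W);d=np.array(q[0])-[583.6,117.4]
print(q,'in nest',d@[np.cos(t),np.sin(t)],d@[-np.sin(t),np.cos(t)])
```

```text
tcp in nest x,y,z [-28.9   1.3  21.4] dyaw deg -0.69 F nest [-1.6 -0.   2.7] w 43.3 t 7.45
tool z in tool-x/y (mrad): x up 28.9 y up 34.3
[22, 33, 39.5] [190.81325022 161.26954892]
[22, -33, 39.5] [359.10067732 158.72848692]
((564.2814331054688, 109.38136291503906), (49.538692474365234, 35.076961517333984), 25.002511978149414) in nest -20.892406825706352 1.0064316111734712
```

View pics/w5.png

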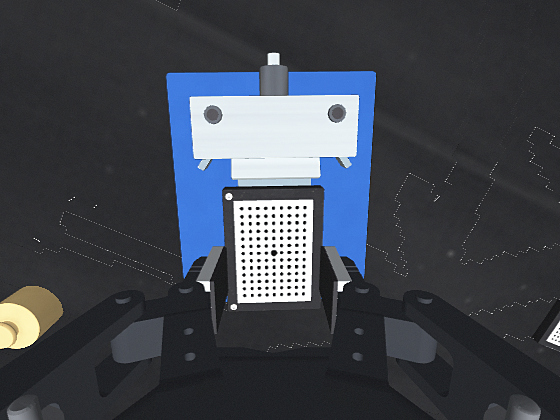

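The plate sits on the deck with its leading edge at row 187. The mouth is at columns 232–320, centred on 276, and the plate is centred on 274, so it is well aligned. I'm sliding it in now.

Call:
{"name": "jog_arm", "arguments": {
  "increments": [
    {"x": 0.003,"y": 0.0005,"z": 0.0005,"turn": 0,"gripper": 0.4},
    {"x": 0.004,"y": 0.0003,"z": 0.0005,"turn": 0,"gripper": 0.4},
    {"x": 0.004,"y": 0,"z": 0.0005,"turn": 0,"gripper": 0.4},
    {"x": 0.003,"y": 0,"z": 0.0005,"turn": 0,"gripper": 0.4},
    {"x": 0.001,"y": 0,"z": 0.0005,"turn": 0,"gripper": 0.4}
  ]
}}

```text
time_s: 7.92
tool_pos: [567.3, 109.7, 21.1]
tcp_rot: [0.977, 0.213, 0.013, 0.014]
ft_force: [-5.8, -0.3, 10.8]
width: 43.0
```

Run:
```python
from h import *
nest()
```

```text
tcp in nest x,y,z [-18.    0.   21.1] dyaw deg -0.68 F nest [-5.4  2.2 10.8] w 43.0 t 7.9167
tool z in tool-x/y (mrad): x up 20.2 y up 33.9
```

Call:
{"name": "jog_arm", "arguments": {
  "increments": [
    {"x": 0.002,"y": 0,"z": 0,"turn": 0,"gripper": 0.4},
    {"x": 0.002,"y": 0,"z": 0,"turn": 0,"gripper": 0.4},
    {"x": 0.002,"y": 0,"z": 0,"turn": 0,"gripper": 0.4},
    {"x": 0.002,"y": 0,"z": 0,"turn": 0,"gripper": 0.4},
    {"x": 0.002,"y": 0,"z": 0,"turn": 0,"gripper": 0.4}
  ],
  "grip_force": 80
}}

```text
time_s: 8.33
tool_pos: [574.1, 112.7, 21.5]
tcp_rot: [0.977, 0.213, 0.01, 0.015]
ft_force: [-6.9, -4.0, 7.7]
width: 41.8
```

Run:
```python
from h import *
nest()
```

```text
tcp in nest x,y,z [-10.6  -0.2  21.5] dyaw deg -0.67 F nest [-7.9 -0.7  7.7] w 41.8 t 8.3333
tool z in tool-x/y (mrad): x up 13.9 y up 33.4
```

Call:
{"name": "jog_arm", "arguments": {
  "increments": [
    {"x": 0.0015,"y": 0,"z": 0,"turn": 0,"gripper": 0.4},
    {"x": 0.0015,"y": 0,"z": 0,"turn": 0,"gripper": 0.4},
    {"x": 0.0015,"y": 0,"z": 0,"turn": 0,"gripper": 0.4},
    {"x": 0.001,"y": 0,"z": 0,"turn": 0,"gripper": 0.4},
    {"x": 0.001,"y": 0,"z": 0,"turn": 0,"gripper": 0.4}
  ]
}}

```text
time_s: 8.75
tool_pos: [574.1, 112.7, 21.4]
tcp_rot: [0.977, 0.214, 0.003, 0.016]
ft_force: [-4.4, -2.0, 5.5]
width: 41.7
```

Run:
```python
from h import *
nest()
```

```text
tcp in nest x,y,z [-10.6  -0.2  21.4] dyaw deg -0.63 F nest [-4.8  0.1  5.5] w 41.7 t 8.75
tool z in tool-x/y (mrad): x up -1.5 y up 32.2
```

Call:
{"name": "jog_arm", "arguments": {
  "increments": [
    {"x": 0.003,"y": 0,"z": 0,"turn": 0,"gripper": 0.4},
    {"x": 0.003,"y": 0,"z": 0,"turn": 0,"gripper": 0.4},
    {"x": 0.003,"y": 0,"z": 0,"turn": 0,"gripper": 0.4},
    {"x": 0.003,"y": 0,"z": 0,"turn": 0,"gripper": 0.4},
    {"x": 0.003,"y": 0,"z": 0,"turn": 0,"gripper": 0.4}
  ]
}}

```text
time_s: 9.17
tool_pos: [575.5, 113.4, 21.4]
tcp_rot: [0.977, 0.214, -0.012, 0.018]
ft_force: [-10.7, -6.9, 14.1]
width: 42.1
```

```bash
cat > pl.py <<'E'
from h import *
def plate(f=None):
    a=shot('wrist',f);t=NT
    g=a['color'].min(2);m=np.zeros(g.shape,np.uint8);m[180:325,215:330]=g[180:325,215:330]>130
    m=cv2.morphologyEx(m,cv2.MORPH_CLOSE,np.ones((9,9)));m=cv2.morphologyEx(m,cv2.MORPH_OPEN,np.ones((25,25)))
    c=max(cv2.findContours(m,0,1)[0],key=cv2.contourArea)
    W=np.array([at(a,p,29)[:2] for p in c[:,0]],np.float32);q=cv2.minAreaRect(W);d=np.array(q[0])-[583.6,117.4]
    print(np.round(q[1],1),q[2],'plate in nest',d@[np.cos(t),np.sin(t)],d@[-np.sin(t),np.cos(t)])
    return a
E
python3 - <<'E'
from pl import *
nest();plate('w6.png')
E
```

```text
tcp in nest x,y,z [-9.  -0.1 21.4] dyaw deg -0.6 F nest [-12.6  -1.6  14.1] w 42.1 t 9.1667
tool z in tool-x/y (mrad): x up -31.0 y up 29.8
[72.  49.5] 24.389755249023438 plate in nest -2.6497044533498872 0.27888179649266637
```

View pics/w6.png

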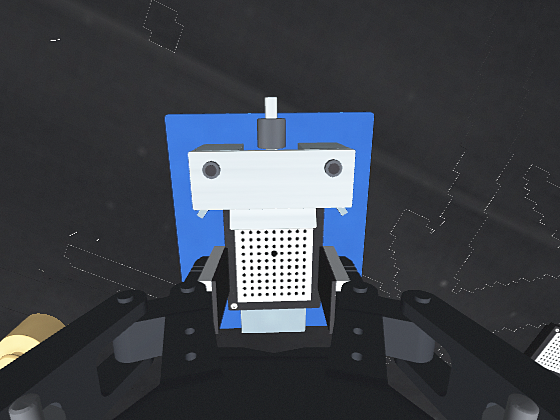

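The plate is under the mouth with its dot at (274,254) and trailing edge at row 307. The tool pitches under the push, so I'll use few, firmer rows.

Run:
```python
from h import *
a=shot('wrist');t=NT;R=np.array(a['R'])
for uv,z in (((274,254),29),((270,209),37),((190,209),37.),((354,206),37.),((168,114.5),6),((372,113),6)):
    d=at(a,uv,z)[:2]-[583.6,117.4];print(uv,d@[np.cos(t),np.sin(t)],d@[-np.sin(t),np.cos(t)])
nest()
```

```text
(274, 254) -0.6725240525718699 -0.6659798072517324
(270, 209) 23.287309034188894 1.021681817839592
(190, 209) 23.900319192238207 33.421845410948585
(354, 206) 23.925023433249184 -33.48548768179043
(168, 114.5) 60.3595297984097 47.18767019582154
(372, 113) 60.113200776108776 -48.18816772647964
tcp in nest x,y,z [-8.7 -0.1 21.4] dyaw deg -0.6 F nest [-11.3  -0.5  13.7] w 41.8 t 9.2667
tool z in tool-x/y (mrad): x up -30.5 y up 29.8
```

Call:
{"name": "jog_arm", "arguments": {
  "increments": [
    {"x": 0.005,"y": 0,"z": -0.001,"turn": 0,"gripper": 0.4},
    {"x": 0.005,"y": 0,"z": -0.0005,"turn": 0,"gripper": 0.4},
    {"x": 0.005,"y": 0,"z": -0.0005,"turn": 0,"gripper": 0.4},
    {"x": 0.004,"y": 0,"z": -0.0005,"turn": 0,"gripper": 0.4},
    {"x": 0.004,"y": 0,"z": 0,"turn": 0,"gripper": 0.4}
  ]
}}

```text
time_s: 9.68
tool_pos: [578.8, 115.0, 21.4]
tcp_rot: [0.976, 0.214, -0.033, 0.021]
ft_force: [-14.3, -7.0, 22.1]
width: 41.7
```

Run:
```python
from h import *
nest()
a=shot('wrist','w7.png')
cv2.imwrite('pics/w7c.png',cv2.resize(cv2.imread('pics/w7.png')[130:350,150:400],None,fx=2.5,fy=2.5,interpolation=cv2.INTER_CUBIC))
```

```text
tcp in nest x,y,z [-5.4 -0.1 21.4] dyaw deg -0.58 F nest [-15.9  -0.2  22.1] w 41.7 t 9.6833
tool z in tool-x/y (mrad): x up -72.8 y up 26.2
```

View pics/w7c.png

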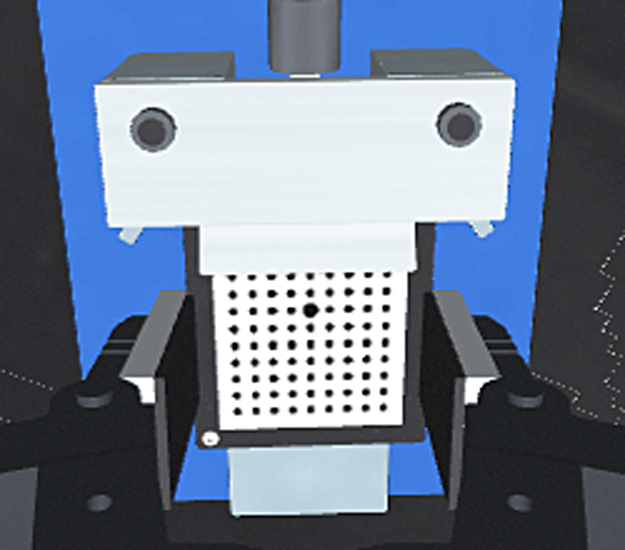

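The plate's dot is at about px (274,254), and it is deep under the mouth. The tool has pitched to 73 mrad, so I'll check the plate's own level from its dot grid.

```bash
cat > lvl.py <<'E'
from h import *
from scipy import ndimage
def level(top=242):
    a=shot('wrist');K=np.array(a['camera_matrix'],float);s=4
    g=cv2.cvtColor(a['color'],cv2.COLOR_RGB2GRAY);x0,y0=225,top
    c=cv2.resize(g[y0:312,x0:325],None,fx=s,fy=s,interpolation=cv2.INTER_CUBIC)
    m=(c<125).astype(np.uint8);n,_,st,_=cv2.connectedComponentsWithStats(m)
    P=[]
    for i in range(1,n):
        x,y,w,h,A=st[i]
        if 60<A<800 and w<30 and h<30 and x>2 and y>2:
            sub=np.clip(190-c[y-3:y+h+3,x-3:x+w+3].astype(float),0,None);cy,cx=ndimage.center_of_mass(sub)
            P.append(((x-3+cx+.5)/s-.5+x0,(y-3+cy+.5)/s-.5+y0))
    P=np.array(P)
    o=P[np.argmin(np.hypot(*(P-[274,262]).T))]
    dx=np.median([d for d in np.abs(P[:,None,0]-P[None,:,0])[np.abs(P[:,None,1]-P[None,:,1])<2].ravel() if 5<d<11])
    # grow the grid from o
    idx={};best=[(o,(0,0))]
    while best:
        p,k=best.pop()
        if k in idx: continue
        idx[k]=p
        for e in ((1,0),(-1,0),(0,1),(0,-1)):
            q=p+np.array(e)*[dx,dx*.9];j=np.argmin(np.hypot(*(P-q).T))
            if np.hypot(*(P[j]-q))<2: best.append((P[j],(k[0]+e[0],k[1]+e[1])))
    k=np.array(list(idx));I=np.array([idx[tuple(i)] for i in k],float)
    O=np.c_[k*4.0*[1,1],0*k[:,0]].astype(float)
    _,rv,tv=cv2.solvePnP(O,I,K,None)
    rv,tv=cv2.solvePnPRefineLM(O,I,K,None,rv,tv)
    e=(cv2.projectPoints(O,rv,tv,K,None)[0][:,0]-I).std()
    M=np.array(a['R']).T@cv2.Rodrigues(rv)[0]   # cols: right, down(toward robot), into plate
    nz=-M[:,2];C,S=np.cos(NT),np.sin(NT);x=-M[:,1]
    print(len(k),'dots err',round(e,2),'normal in nest x,y (mrad)',np.round(1e3*np.array([nz[0]*C+nz[1]*S,-nz[0]*S+nz[1]*C])),'yaw off mrad',round(1e3*(np.arctan2(x[1],x[0])-NT)))
E
python3 -c "
from lvl import *
level();nest()"
```

```text
72 dots err 0.08 normal in nest x,y (mrad) [ 24. -18.] yaw off mrad -4
tcp in nest x,y,z [-5.4 -0.1 21.5] dyaw deg -0.58 F nest [-16.2  -1.2  17.7] w 42.2 t 9.7833
tool z in tool-x/y (mrad): x up -72.9 y up 26.3
```

Run:
```python
from h import *
a=shot('wrist');t=NT
def q(uv,z):
    d=at(a,uv,z)[:2]-[583.6,117.4];return np.round([d@[np.cos(t),np.sin(t)],d@[-np.sin(t),np.cos(t)]],1)
print('dot',q((274,254),29),'lip front edge',q((150+100/2.5,130+224/2.5),39.5),q((150+510/2.5,130+219/2.5),39.5),'tail edge centre',q((150+310/2.5,130+438/2.5),29))
for f,(r0,r1) in (('w5.png',(40,100)),('w6.png',(85,150)),('w7.png',(85,165))):
    g=cv2.imread('pics/'+f)
    col=272 if f=='w5.png' else 270
    print(f,[int(v) for v in g[r0:r1,col].mean(1)])
```

```text
dot [ 3.2 -0.6] lip front edge [24.8 32.9] [ 24.4 -32.7] tail edge centre [-24.4  -0.4]
w5.png [43, 47, 42, 41, 46, 43, 43, 44, 46, 44, 39, 33, 98, 255, 245, 240, 239, 239, 239, 239, 239, 240, 240, 247, 199, 96, 108, 115, 113, 115, 115, 113, 112, 112, 114, 113, 113, 113, 113, 114, 113, 116, 115, 115, 114, 113, 114, 114, 114, 116, 114, 114, 115, 114, 110, 94, 253, 238, 235, 234]
w6.png [47, 45, 46, 44, 44, 46, 46, 43, 46, 48, 41, 35, 230, 250, 242, 241, 241, 240, 241, 240, 240, 240, 240, 240, 240, 240, 240, 241, 240, 241, 241, 244, 253, 150, 95, 115, 114, 115, 116, 115, 115, 115, 114, 114, 116, 116, 116, 116, 115, 114, 115, 116, 115, 114, 116, 118, 115, 114, 117, 115, 115, 116, 114, 111, 179]
w7.png [45, 46, 44, 46, 46, 47, 45, 45, 48, 45, 41, 32, 161, 255, 244, 241, 241, 241, 241, 241, 241, 240, 240, 241, 241, 241, 241, 242, 241, 241, 241, 241, 242, 241, 241, 241, 241, 241, 241, 242, 242, 242, 248, 255, 24, 95, 119, 118, 115, 116, 116, 114, 115, 113, 114, 116, 115, 116, 117, 116, 117, 116, 115, 117, 116, 117, 117, 115, 117, 114, 116, 117, 114, 111, 109, 255, 101, 130, 254, 239]
```

Everything agrees that the plate is home. The clip rod has travelled its full stroke, plate x is about +1 to +2.6 mm in the nest frame against a target of +2, and the push is steady at 16 N. The plate's own tilt is about 30 mrad, its yaw error is about 4 mrad, and nothing is moving. I'm handing in with the push held.

```bash
python3 -c "
from h import *
nest();print(r.job_done());nest()"
```

```text
tcp in nest x,y,z [-5.4 -0.1 21.5] dyaw deg -0.58 F nest [-16.3  -1.7  16.7] w 41.6 t 9.8333
tool z in tool-x/y (mrad): x up -72.5 y up 26.3
the job is handed in; nothing more can be done
None
the job is handed in; nothing more can be done
```

I picked up the largest loose target, laid it dots up on the nest's deck and slid it under the lip against the clip. I handed the job in at about 9.8 s, with the gripper (80 N grip) still holding it pressed home. No verdict was reported.

**Last checks:**
- **Position:** by tool position the plate is about 2.6 mm along the nest. The camera dot reads about 3.2 mm, or 1–2 mm after correcting a bias seen on the lip edge. Home is 2 mm, and sideways it is within about 0.6 mm.
- **Level and square:** the dot grid gives a plate tilt of about 30 mrad and a yaw error of about 4 mrad.
- **Push:** steady at about 16 N along the nest and 17–22 N downward, with the tool not moving over the last readings.
- **Clip:** I judged it only indirectly, from the rod showing behind the lip. Scaled from the earlier picture it moved about 8 mm, against 7 mm expected. I did not see a separate sharp force rise at the stops.

**What disagreed or went wrong:**
- **Tool tilt:** the tool drifted in tilt with every move and ended pitched about 73 mrad under the push. The plate did not follow it fully.
- **Force on the table:** the fingertips touched the table with about 40 N just before the grasp.

The arm stayed clear of the loupe, lens cap and weight, though I did not re-measure them at the end.

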